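# Select the gear of the decorating turntable

### The arm

A 6-joint arm with a two-finger parallel gripper is mounted at the origin on the work surface. World frame = base frame: x ahead of the robot, y to its left, z up, the work surface at z = 0. Lengths are in mm, angles in degrees, forces in N, time in s.
With the tool pointing down it reaches from about 275 to 850 mm from the base axis. Payload 19 kg.
Tool frame: the origin (TCP) lies at the very end of the fingers, on their centre line; the grasp point (between the pads) lies 19 mm behind it; z points along the fingers, x is the direction in which the jaws open and shut, and the axes are right-handed (so a half turn about z gives the same grasp; the last joint's range is limited). The gripper opens to 85 mm and grips with 20 to 120 N. Pads are 22 mm wide; open, the fingers measure 114 mm over their backs; the gripper's body (76 mm by 85 mm) begins 54 mm behind the grasp point. The pads swing forward as they close: fully open they stand 13 mm farther back than shut.
Start: joints at [62.051, 8.623, 82.357, -0, 89.026, -7.678], TCP at [199.22, 539.353, 231.267] pointing down, gripper open.
Joint ranges: [-160.23, 160.23], [-39.13, 120.54], [6.94, 153.29], [-79.49, 259.48], [9.18, 160.14], [-161.06, 161.06]. Speed limits (degrees/s): [108.29, 108.29, 127.2, 172.46, 172.46, 172.46].

### API

Orientations are given as [roll, pitch, yaw] about the fixed x, y, z axes, in that order (R = Rz(yaw) Ry(pitch) Rx(roll)).
In Python, from station import arm, grab_frame, models gives the robot as it stands.
- The arm moves only by the tool carry_out, never from a script. Its argument "steps" is text: rows parted by semicolons, each of 7 numbers parted by spaces: the shift along the tool's x, y, z in m, then the turn, a rotation vector about the tool's x, y, z in rad, then the finger opening in m, from 0 to 0.0854. A call has 1 to 8 rows; each row shifts and turns the commanded pose from where the row before left it, along the tool's axes as they then stand; what a row does not reach is not made up. A row lasts 1/12 s, in which the tool goes at most 41.7 mm and 7.16 degrees, less where a joint would pass 70% of its speed; a pose out of reach is approached as far as the arm can. A call is refused whole if a number of a shift passes 0.0417 or a number of a turn 0.125, either way. A call with a gripper value outside its range is refused whole. The fingers move at their own pace and stop on an object; "grip_force" is the grip in N (left out, the last holds). Time passes only in rows, so rows that do not move let the fingers close. It gives the time, the measured TCP pose, the force and the opening at its end, in the units of the state.
- arm.get_obs(): the state, without advancing time (a new reading comes with each control period).
- grab_frame(name): name is "side" or "top"; returns a dict with "frame" (480x640x3 uint8, red, green, blue), "K" (3x3 intrinsics, pixels), "pose" (4x4, takes a point from camera to world coordinates). Camera axes: x right, y down, z forward; pixel columns grow to the right and rows downward; lengths in mm; the calibration is good to about 2 mm. A picture is of the moment at which its call begins. There is no depth.
- arm.close_job(): hands the job in, once; it reports no verdict.
Trained networks look in the newest picture that a camera, given by its name, has taken for a name from the list of things; names that differ only in an ending like _2 or _b are one class to them, and where a whole thing is asked for, a point or a joint stands for the part that bears it (a point fixed in the world has none). Each returns a list of dicts, best first, with "score" (0 to 1); they miss things now and then, are a little off and sometimes report something else, mostly with a low value. They report only what shows in the picture. A call takes as long as a camera call.
- models.regions_of(label, camera): "mask" (480x640 bool, what is visible of it) and "bbox" ([left, top, width, height] in pixels, round what is visible of it).
The state is a dict: "clock": time; "qpos": joint angles; "dq": joint speeds; "tau": joint torques, N m; "position": TCP position; "orientation": TCP orientation; "wrist_force": force on the tool from outside, world axes, zero at the start; "moment": the same for the moment, N m; "finger_gap": finger opening in mm.
Only numpy, scipy, OpenCV 4.12 (cv2) and the standard library are available. Lean on these libraries where they do the work, as an engineer would, in place of code of your own. Each camera call takes 0.05 s, during which the arm holds its last target. There are 200 camera calls.

### The job

The gear lever of the decorating turntable is parked in the middle slot of its gate. With the outside of the fingers, never taking the lever between them, push it gently out of the parked slot, along the cross channel and fully home into the outer slot that has the round domed stud beside its end, without running it into any of the other three outer slots; then let go of it. Leave the paint things around it where they are.

Things in the scene. Friction and masses are not known exactly. Their poses are not given: they have to be found in the camera images.
- gearbox: Grey gearbox of a decorating turntable, fixed; origin on the table under the middle of its gate. Axes: x from the lever's parked slot towards the turntable, y to the left of that, z up. Housing 180 x 180 x 95 mm; on it an aluminium gate plate 160 x 160 x 5 mm, top at z = 100 mm. Motor cover, 70 mm high, on its +y side out to y = 164 mm. All slot positions below are in this frame.
- gate (a point): Middle of the gate, on the plate's top. The cross channel through it is 14 mm wide and runs along y from -35 to +35 mm. 14 mm wide slots leave it along x: at y = +28 and -28 mm on both sides (the four outer slots, ends at x = +29 and -29 mm), at y = 0 only on the -x side (the parked slot, end at x = -29 mm). Every move of the lever ends at a solid stop. Same axes as the gearbox.
- disc (a point): Centre of the top of the plywood turntable disc, 170 mm diameter, 87 mm above the table, 200 mm from the gate along +x.
- lever (a joint): Lean of the lever along the gearbox's x, rad: positive leans to +x, 0 upright. Up to 0.02 either way in the cross channel; about -0.29 at the end of the parked slot, +0.27 or -0.27 at the end of an outer slot. Stays where it is left (stiff hinge, about 2.5 N at the grip to move it).
- cross (a joint): Lean of the lever along the gearbox's y, rad: positive leans to +y, 0 in the middle lane, 0.33 to 0.37 (plus or minus) in the outer slots, which leave a little play. The same stiffness.
- knob_mid (a point): Middle of the lever's black upright cylindrical grip (30 mm diameter, 60 mm long, 30 mm of it above and below this point), 145 mm from the pivot, which is 20 mm above the table under the gate's middle: 165 mm above the table when upright. It moves about 40 mm along x into a slot and 50 mm along y to an outer lane. Its z runs up the lever.
- knob_top (a point): Point on the lever's axis 7 mm below the top end of the grip.
- stem (a point): Point on the lever's bare steel stem (10 mm diameter) 15 mm below the grip.
- stud: Round domed stud of dark steel, 28 mm diameter, 9.5 mm high, on the gate plate; origin at the centre of its underside. It marks the slot to be chosen: it stands beyond the end of one of the four outer slots, at x = +56 or -56 mm, y = +42 or -42 mm of the gearbox. The other three outer slots have flat bars, 34 x 9 x 4 mm, in the same places.
- planter: Grey hexagonal cast planter, 86 mm wide, 75 mm high, loose on the turntable disc; origin at the centre of its underside
- paint_jar: Small blue paint jar, 48 mm diameter, 62 mm high, loose on the motor cover on the gearbox's +y side; origin at the centre of its underside
- tape_roll: Roll of tape lying flat, 90 mm diameter, 24 mm high, on the table on the gearbox's -y side; origin at the centre of its underside
- paint_tube: Blue paint tube lying along its x, 142 mm long, 40 mm thick, on the table; origin under its middle
- paint_lid: Red jar lid lying flat, 64 mm diameter, 12 mm high, on the table; origin at the centre of its underside
- brush: Paint brush lying along its x on the table; origin under its middle
- water_mug: White cup, 80 mm diameter, 90 mm high, on the table; origin at the centre of its underside

How it is judged:
By the outcome, as a careful person would: the job done as asked, in the order asked, and still so for the second after the job is handed in, with the robot touching nothing.
It also fails if it takes over 48 s, if anything falls off the work surface, if the arm or the gripper's body presses on something with over 40 N, if the wrist force passes 120 N, or if a joint passes its speed limit or range.

## Working session

There is one attempt and no reset: what is moved stays moved. The work goes in short steps, Python scripts to look and compute and a tool call to move; the robot and the scene stay as the last step left them, time stands still between calls to the robot, and variables do not carry over. Pictures are saved under pics/ and viewed, about 8 in all and at most 12, crops included, and the job is handed in when it is done.

Besides the shell and the picture viewer there is one more tool, called after "Emit:" as a command line: name --argument value ..., lists and objects as JSON in quotes. carry_out: Moves the arm, as the interface text tells. Its arguments: {"type":"object","properties":{"steps":{"type":"string"},"grip_force":{"type":"number"}},"required":["steps"]}

```bash
mkdir -p pics; ls
python3 - <<'E'
from station import arm, grab_frame, models
import cv2, numpy as np
for n in("top","side"):
    f=grab_frame(n); cv2.imwrite(f"pics/{n}0.png",f["frame"][:,:,::-1])
    print(n,f["K"].tolist(),np.round(f["pose"],4).tolist())
    np.savez(f"{n}.npz",K=f["K"],P=f["pose"])
    for l in("gearbox","stud","lever","planter","paint_jar","tape_roll","water_mug"):
        r=models.regions_of(l,n); print(l,[(round(d["score"],2),d["bbox"],np.round(np.argwhere(d["mask"]).mean(0)[::-1],1).tolist()) for d in r[:3]])
print(arm.get_obs())
E
```

```text
pics
top [[573.9398667004341, 0.0, 318.08519526130743], [0.0, 573.9398667004341, 238.0551650844156], [0.0, 0.0, 1.0]] [[0.0087, -0.9741, 0.2258, 284.8193], [-0.9999, -0.0073, 0.007, -11.2714], [-0.0051, -0.2259, -0.9741, 1557.4544], [0.0, 0.0, 0.0, 1.0]]
gearbox [(0.94, [210.4, 147.0, 100.4, 145.7], [271.4, 229.9]), (0.55, [336.9, 196.1, 17.6, 49.9], [343.0, 221.2]), (0.32, [482.0, 293.8, 63.1, 57.9], [510.2, 319.5])]
stud [(0.59, [286.0, 227.5, 13.7, 9.8], [290.5, 231.9])]
lever [(0.61, [265.0, 249.4, 13.3, 14.5], [270.0, 257.6])]
planter [(0.81, [256.8, 156.4, 29.7, 32.5], [271.1, 173.2])]
paint_jar [(0.9, [213.2, 225.3, 24.6, 16.7], [224.6, 234.9])]
tape_roll [(0.89, [321.3, 267.5, 32.2, 34.4], [338.4, 282.0]), (0.54, [211.4, 146.9, 100.2, 147.4], [271.4, 230.2]), (0.24, [288.5, 228.2, 9.2, 8.8], [290.3, 231.6])]
water_mug [(0.62, [102.9, 284.6, 37.1, 35.7], [119.1, 302.3])]
side [[513.2045880436585, 0.0, 316.09899353281685], [0.0, 513.2045880436585, 239.23735083931197], [0.0, 0.0, 1.0]] [[0.9853, -0.1172, 0.1239, 414.6472], [-0.1693, -0.5845, 0.7935, -1253.4549], [-0.0206, -0.802
[... 586 characters left out ...]
2.7, 204.3, 131.6, 67.4], [329.1, 241.4])]
{'clock': 0.8, 'qpos': array([ 6.20533586e+01,  8.62336766e+00,  8.23579148e+01,  4.99479809e-04,
        8.90255156e+01, -7.67726753e+00]), 'dq': array([ 0.01854231, -0.08120963,  0.12600071,  0.05559899, -0.03875583,
       -0.00638061]), 'tau': array([ 3.24485191e-03, -7.12777019e+01, -5.71030998e+01, -9.28740587e-05,
        1.56334390e-03, -2.03973218e-05]), 'position': array([199.19683445, 539.35919145, 231.25469706]), 'orientation': array([-1.79998597e+02,  6.67034399e-03,  6.97306177e+01]), 'wrist_force': array([-0.52180436,  0.61801724, -0.27900673]), 'moment': array([-0.01540421,  0.02219199, -0.02963235]), 'finger_gap': 85.39992750104571}
```

Run:
```python
import cv2,numpy as np
t=cv2.imread("pics/top0.png");s=cv2.imread("pics/side0.png")
a=cv2.resize(t[140:320,190:370],(600,600),interpolation=cv2.INTER_CUBIC);cv2.imwrite("pics/a.png",a)
b=cv2.resize(s[160:310,240:440],(800,600),interpolation=cv2.INTER_CUBIC);cv2.imwrite("pics/b.png",b)
```

```text
(no output)
```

View pics/a.png

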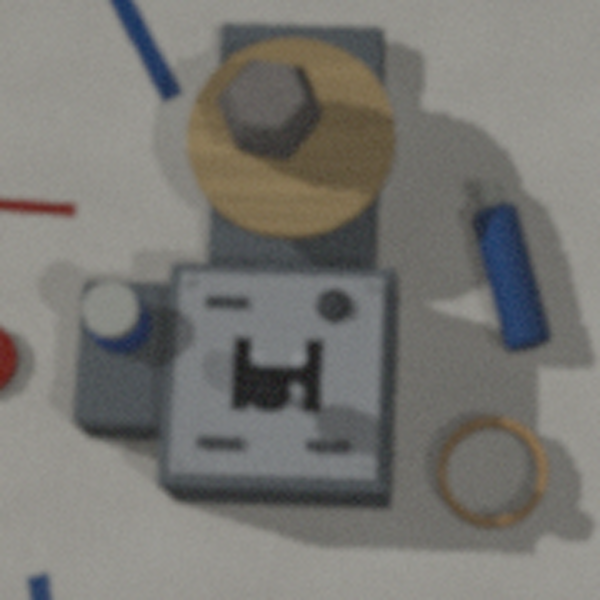

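View pics/b.png

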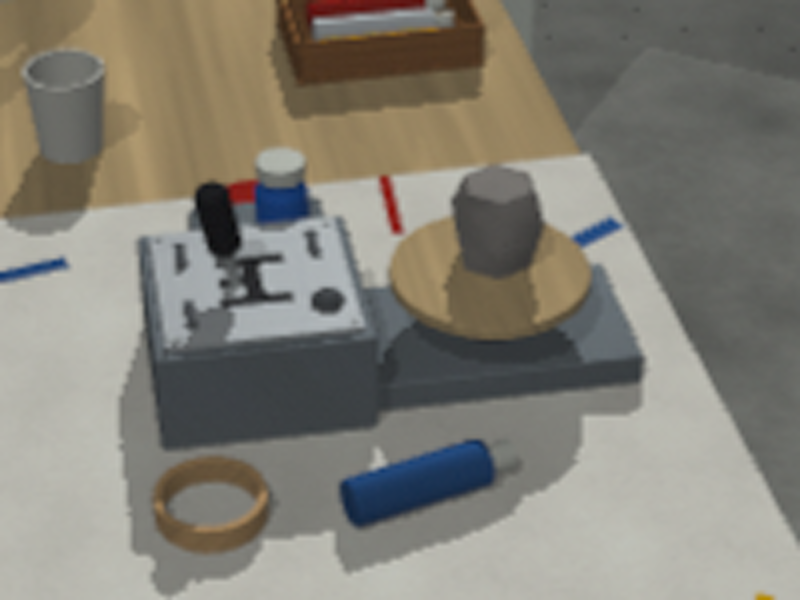

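View pics/top0.png

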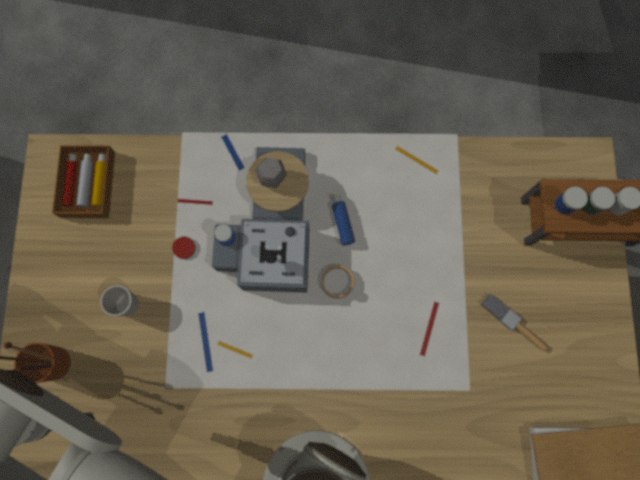

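```bash
cat > h.py <<'E'
import numpy as np
from scipy.optimize import least_squares
C={n:np.load(n+".npz") for n in("top","side")}
def proj(n,X):
    c=C[n];P=c["P"];p=(np.atleast_2d(X)-P[:3,3])@P[:3,:3];q=p@c["K"].T;return q[:,:2]/q[:,2:]
def g2w(g,X):
    c,s=np.cos(g[2]),np.sin(g[2]);X=np.atleast_2d(X).astype(float);return np.c_[g[0]+c*X[:,0]-s*X[:,1],g[1]+s*X[:,0]+c*X[:,1],X[:,2]]
def pt(a,b,L):  # point on lever, lean a along x, b along y
    d=np.array([np.tan(a),np.tan(b),1]);return np.array([0,0,20])+L*d/np.linalg.norm(d)
E
python3 - <<'E'
from h import *
M=np.array([[56,42,104],[-56,42,104],[-56,-42,104],[56,-42,107]])
a=np.array([[228,302],[222,443],[328,446],[335,305]])/(600/180)+[190,140]
b=np.array([[313,243],[181,257],[190,315],[327,300]])/4+[240,160]
f=lambda g:np.r_[(proj("top",g2w(g,M))-a).ravel(),(proj("side",g2w(g,M))-b).ravel()]
r=least_squares(f,[500,80,0]);print(r.x,np.degrees(r.x[2]),np.round(r.fun.reshape(-1,2),2).tolist())
np.save("g.npy",r.x);g=r.x
for l in(-.29,0):
  print(l,proj("top",g2w(g,[pt(l,0,145),pt(l,0,175)])).round(1).tolist(),proj("side",g2w(g,[pt(l,0,145),pt(l,0,175)])).round(1).tolist())
E
```

```text
[ 5.84517496e+02  1.13665032e+02 -2.54460490e-02] -1.457951214326354 [[0.31, -0.37], [-0.4, -0.3], [0.51, -0.12], [0.31, -0.52], [-0.53, -0.11], [-0.63, -0.31], [-0.39, -0.09], [-0.24, -0.62]]
-0.29 [[271.0, 263.7], [269.8, 265.0]] [[289.4, 216.8], [286.2, 209.6]]
0 [[271.7, 246.8], [270.7, 244.2]] [[302.1, 214.0], [301.7, 206.2]]
```

Emit:
carry_out --steps "0 0 0 0 0 -0.109 0; 0 0 0 0 0 -0.109 0; 0 0 0 0 0 -0.11 0; -0.02 0.014 0 0 0 0 0; -0.025 0.017 0 0 0 0 0; -0.025 0.017 0 0 0 0 0; -0.025 0.017 0 0 0 0 0; -0.025 0.017 0 0 0 0 0" --grip_force 20

```text
clock: 1.47
position: [278.5, 416.1, 231.3]
orientation: [180.0, -0.0, 88.5]
wrist_force: [0.2, 0.1, -0.4]
finger_gap: -0.0
```

Emit:
carry_out --steps "-0.0294 0.02 0 0 0 0 0; -0.0294 0.02 0 0 0 0 0; -0.0294 0.02 0 0 0 0 0; -0.0294 0.02 0 0 0 0 0; -0.0294 0.02 0 0 0 0 0; -0.0294 0.02 0 0 0 0 0; -0.0294 0.02 0 0 0 0 0; -0.0294 0.02 0 0 0 0 0"

```text
clock: 2.13
position: [432.6, 176.4, 231.6]
orientation: [180.0, -0.0, 88.5]
wrist_force: [0.3, 0.7, 0.5]
finger_gap: 0.3
```

Emit:
carry_out --steps "-0.0294 0.02 0 0 0 0 0; -0.0294 0.02 0 0 0 0 0; 0 0 0.02 0 0 0 0; 0 0 0.02 0 0 0 0; 0 0 0.02 0 0 0 0; 0 0 0.013 0 0 0 0; 0 0 0 0 0 0 0; 0 0 0 0 0 0 0"

```text
clock: 2.8
position: [470.3, 118.2, 158.4]
orientation: [-180.0, 0.0, 88.5]
wrist_force: [-0.1, 0.0, 1.0]
finger_gap: 0.1
```

```bash
cat > look.py <<'E'
from station import arm, grab_frame, models
import cv2, sys
from h import *
def look(tag,save=True):
    g=np.load("g.npy");ims=[]
    o=arm.get_obs();d=o["position"]-[g[0],g[1],0];c,s=np.cos(g[2]),np.sin(g[2])
    print("gb tcp",np.round([c*d[0]+s*d[1],-s*d[0]+c*d[1],d[2]],1),"F",np.round(o["wrist_force"],1),"t",o["clock"])
    for n,(x,y,w,h) in(("top",(220,190,100,100)),("side",(260,170,110,110))):
        f=grab_frame(n)["frame"];ims.append(cv2.resize(f[y:y+h,x:x+w,::-1],(400,400),interpolation=cv2.INTER_CUBIC))
        r=models.regions_of("lever",n)
        print(n,[(round(e["score"],2),e["bbox"]) for e in r[:2]])
    cv2.imwrite(f"pics/{tag}.png",np.hstack(ims))
look(sys.argv[1])
E
python3 look.py p1
```

```text
gb tcp [-114.3    1.6  158.4] F [-0.1  0.   1. ] t 2.8
top [(0.7, [212.2, 147.8, 97.2, 145.7]), (0.42, [323.4, 267.3, 31.7, 33.8])]
side [(0.58, [276.0, 208.1, 126.6, 64.2]), (0.52, [285.6, 205.3, 16.0, 27.6])]
```

View pics/p1.png

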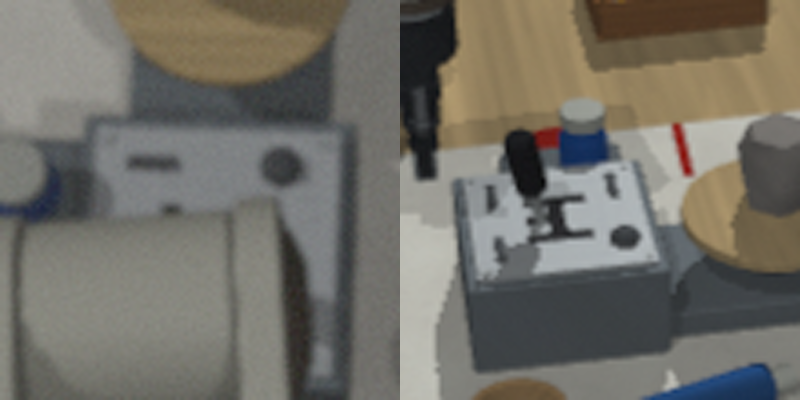

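Emit:
carry_out --steps "0 0.015 0 0 0 0 0; 0 0.015 0 0 0 0 0; 0 0.015 0 0 0 0 0; -0.0015 0.007 0 0 0 0 0; 0 0.004 0 0 0 0 0; 0 0.004 0 0 0 0 0; 0 0.004 0 0 0 0 0; 0 0 0 0 0 0 0"

```text
clock: 3.67
position: [534.5, 115.1, 158.5]
orientation: [-180.0, 0.0, 88.5]
wrist_force: [-2.8, 0.2, 1.9]
finger_gap: -0.1
```

Emit:
carry_out --steps "0 0.004 0 0 0 0 0; 0 0.004 0 0 0 0 0; 0 0.004 0 0 0 0 0; 0 0.003 0 0 0 0 0; 0 0 0 0 0 0 0"

```text
clock: 4.08
position: [549.9, 114.6, 158.2]
orientation: [-180.0, 0.0, 88.5]
wrist_force: [-2.0, 1.4, 1.4]
finger_gap: 0.3
```

```bash
python3 look.py p2; python3 -c "
from h import *
print(proj('side',[470.3,118.2,158.4]))"
```

```text
gb tcp [-3.460e+01  1.000e-01  1.582e+02] F [-2.   1.4  1.4] t 4.0833
top []
side [(0.7, [293.3, 203.6, 11.8, 29.8])]
[[266.76043031 218.91930053]]
```

View pics/p2.png

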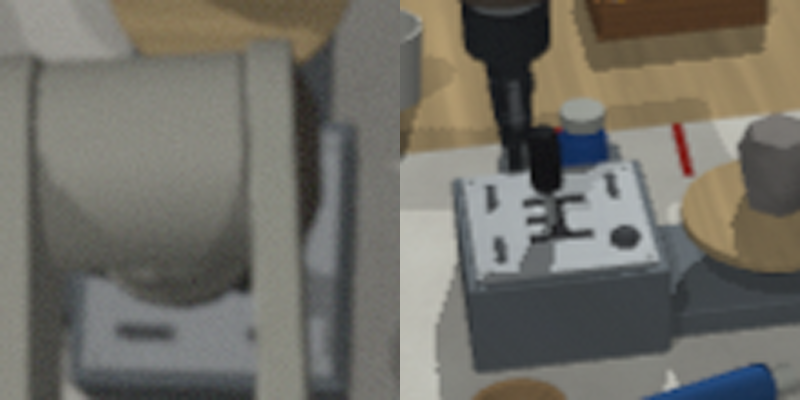

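Emit:
carry_out --steps "0 0.003 0 0 0 0 0; 0 0.002 0 0 0 0 0; 0 0 0 0 0 0 0"

```text
clock: 4.53
position: [554.7, 114.5, 158.3]
orientation: [180.0, 0.0, 88.5]
wrist_force: [-2.0, -0.1, 1.5]
finger_gap: -0.3
```

Emit:
carry_out --steps "0 0.0015 0 0 0 0 0; 0 0 0 0 0 0 0"

```text
clock: 4.7
position: [556.1, 114.5, 158.3]
orientation: [-180.0, 0.0, 88.5]
wrist_force: [-2.4, 0.4, 1.5]
finger_gap: -0.1
```

Emit:
carry_out --steps "0 0.001 0 0 0 0 0; 0 0 0 0 0 0 0"

```text
clock: 4.87
position: [557.0, 114.5, 158.3]
orientation: [-180.0, 0.0, 88.5]
wrist_force: [-2.3, -0.3, 1.4]
finger_gap: -0.2
```

Emit:
carry_out --steps "0 0.0015 0 0 0 0 0; 0 0 0 0 0 0 0"

```text
clock: 5.03
position: [558.5, 114.4, 158.3]
orientation: [180.0, 0.0, 88.5]
wrist_force: [-1.5, 0.4, 2.4]
finger_gap: 0.1
```

Emit:
carry_out --steps "0 0.001 0 0 0 0 0; 0 0 0 0 0 0 0"

```text
clock: 5.2
position: [559.5, 114.4, 158.3]
orientation: [-180.0, 0.0, 88.5]
wrist_force: [-2.5, 0.1, 2.0]
finger_gap: 0.2
```

```bash
python3 look.py p3
python3 - <<'E'
from h import *
g=np.load("g.npy")
for l in(-.05,-.02,0,.02,.05): print(l,proj("side",g2w(g,[pt(l,0,115),pt(l,0,175)])).round(1).tolist())
E
```

```text
gb tcp [-2.500e+01  1.000e-01  1.583e+02] F [-2.5  0.1  2. ] t 5.2
top []
side [(0.58, [294.5, 202.5, 10.6, 31.0])]
-0.05 [[300.7, 221.9], [299.0, 206.5]]
-0.02 [[301.7, 221.8], [300.7, 206.3]]
0 [[302.4, 221.7], [301.7, 206.2]]
0.02 [[303.1, 221.6], [302.8, 206.1]]
0.05 [[304.2, 221.6], [304.5, 206.0]]
```

Emit:
carry_out --steps "0 0.0015 0 0 0 0 0; 0 0.0015 0 0 0 0 0; 0 0 0 0 0 0 0"

```text
clock: 5.65
position: [562.6, 114.3, 158.3]
orientation: [-180.0, 0.0, 88.5]
wrist_force: [-1.7, -0.7, 2.1]
finger_gap: 0.1
```

Emit:
carry_out --steps "0 0.0015 0 0 0 0 0; 0 0 0 0 0 0 0"

```text
clock: 5.82
position: [563.8, 114.3, 158.3]
orientation: [-180.0, 0.0, 88.5]
wrist_force: [-4.5, 0.1, 3.7]
finger_gap: -0.2
```

Emit:
carry_out --steps "0 0.001 0 0 0 0 0; 0 0 0 0 0 0 0"

```text
clock: 5.98
position: [564.4, 114.3, 158.3]
orientation: [-179.9, 0.0, 88.5]
wrist_force: [-9.4, -0.5, 7.6]
finger_gap: -0.1
```

```bash
python3 look.py p3
```

```text
gb tcp [-20.1   0.2 158.3] F [-9.4 -0.5  7.6] t 5.9833
top [(0.54, [334.7, 195.5, 22.1, 49.9]), (0.24, [482.7, 296.4, 65.6, 57.4])]
side [(0.48, [297.7, 203.9, 10.0, 26.5])]
```

View pics/p3.png

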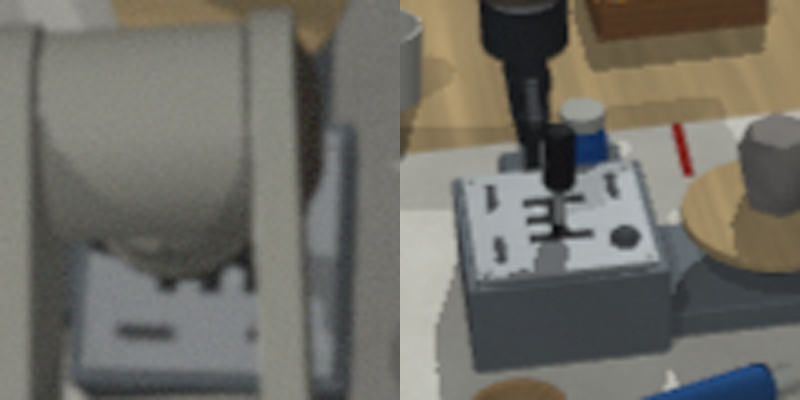

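Emit:
carry_out --steps "0 -0.008 0 0 0 0 0; 0 -0.018 0 0 0 0 0; 0.02 0 0.003 0 0 0 0; 0.03 0 0.003 0 0 0 0; 0 0.02 0 0 0 0 0; 0 0.02 0 0 0 0 0; 0 0.008 0 0 0 0 0; 0 0 0 0 0 0 0"

```text
clock: 6.85
position: [589.0, 163.5, 151.7]
orientation: [-180.0, 0.0, 88.5]
wrist_force: [-0.3, 0.4, -1.1]
finger_gap: 0.0
```

Emit:
carry_out --steps "-0.006 0 0 0 0 0 0; -0.006 0 0 0 0 0 0; -0.005 0 0 0 0 0 0; -0.004 0 0 0 0 0 0; -0.004 0 0 0 0 0 0; 0 0 0 0 0 0 0"

```text
clock: 7.35
position: [587.3, 137.8, 152.6]
orientation: [180.0, 0.0, 88.5]
wrist_force: [-1.5, 0.4, 3.0]
finger_gap: -0.1
```

```bash
python3 look.py p4
```

```text
gb tcp [  2.2  24.2 152.6] F [-1.5  0.4  3. ] t 7.35
top [(0.28, [286.3, 224.1, 13.0, 12.2])]
side [(0.63, [296.9, 206.8, 12.1, 30.7])]
```

View pics/p4.png

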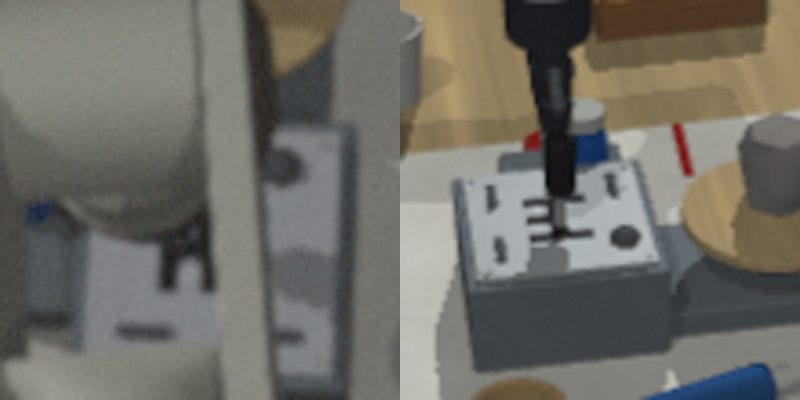

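Emit:
carry_out --steps "-0.005 0 0 0 0 0 0; -0.005 0 0 0 0 0 0; -0.005 0 0 0 0 0 0; -0.005 0 0 0 0 0 0; 0 0 0 0 0 0 0"

```text
clock: 7.97
position: [586.9, 117.7, 152.0]
orientation: [-180.0, 0.0, 88.5]
wrist_force: [-0.5, 0.2, -1.2]
finger_gap: -0.2
```

Emit:
carry_out --steps "-0.005 0 0 0 0 0 0; -0.004 0 0 0 0 0 0; -0.003 0 0 0 0 0 0; 0 0 0 0 0 0 0"

```text
clock: 8.3
position: [586.7, 106.0, 152.3]
orientation: [-180.0, 0.0, 88.5]
wrist_force: [-0.0, 1.1, -0.7]
finger_gap: -0.2
```

```bash
python3 look.py p5
python3 - <<'E'
from h import *
g=np.load("g.npy")
for l in(-.2,-.25,-.3,-.33,-.37): print(l,proj("side",g2w(g,[pt(0.02,l,115),pt(.02,l,175)])).round(1).tolist(),pt(.02,l,145))
E
```

```text
gb tcp [  2.4  -7.6 152.3] F [-0.   1.1 -0.7] t 8.3
top []
side [(0.6, [298.9, 211.5, 11.5, 21.3])]
-0.2 [[304.0, 226.2], [304.2, 213.0]] [  2.84202603 -28.80151907 162.08235424]
-0.25 [[304.2, 227.5], [304.6, 215.0]] [  2.80969309 -35.86683863 160.46592295]
-0.3 [[304.5, 228.9], [304.9, 217.1]] [  2.77033951 -42.84260838 158.49850586]
-0.33 [[304.6, 229.7], [305.1, 218.4]] [  2.7433975  -46.97782863 157.15158543]
-0.37 [[304.8, 230.9], [305.4, 220.2]] [  2.70363976 -52.42512205 155.16396306]
```

View pics/p5.png

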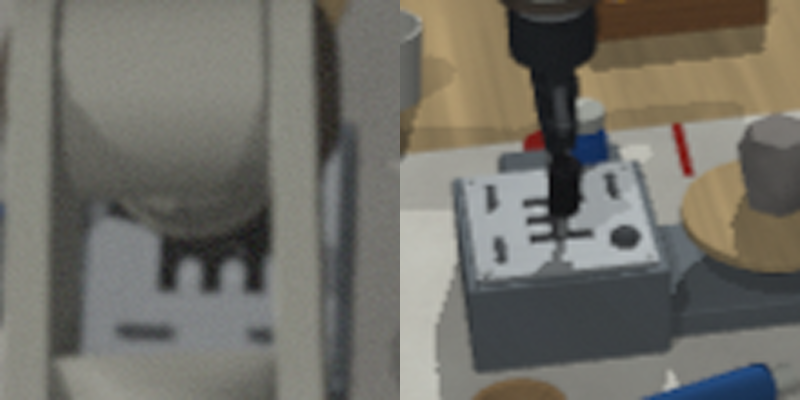

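Emit:
carry_out --steps "-0.004 0 0 0 0 0 0; -0.004 0 0 0 0 0 0; -0.003 0 0 0 0 0 0; 0 0 0 0 0 0 0"

```text
clock: 8.83
position: [586.4, 95.1, 152.3]
orientation: [-180.0, 0.0, 88.5]
wrist_force: [0.8, 2.8, -0.5]
finger_gap: 0.2
```

Emit:
carry_out --steps "-0.002 0 0 0 0 0 0; 0 0 0 0 0 0 0"

```text
clock: 9.0
position: [586.4, 93.4, 152.3]
orientation: [-180.0, 0.0, 88.5]
wrist_force: [1.1, 1.1, -0.7]
finger_gap: 0.1
```

Emit:
carry_out --steps "-0.0015 0 0 0 0 0 0; 0 0 0 0 0 0 0"

```text
clock: 9.17
position: [586.3, 92.1, 152.3]
orientation: [-180.0, 0.0, 88.5]
wrist_force: [-0.2, 2.1, -0.6]
finger_gap: 0.0
```

Emit:
carry_out --steps "-0.0015 0 0 0 0 0 0; 0 0 0 0 0 0 0"

```text
clock: 9.33
position: [586.2, 91.0, 152.2]
orientation: [-180.0, -0.0, 88.5]
wrist_force: [0.9, 6.3, -1.8]
finger_gap: -0.6
```

Emit:
carry_out --steps "-0.0007 0 0 0 0 0 0; 0 0 0 0 0 0 0"

```text
clock: 9.5
position: [586.2, 90.7, 152.1]
orientation: [-180.0, -0.1, 88.5]
wrist_force: [0.5, 8.2, -1.9]
finger_gap: 0.1
```

Emit:
carry_out --steps "0.01 0 0 0 0 0 0; 0.015 0 0 0 0 0 0; 0 -0.02 0 0 0 0 0; 0 -0.025 0.003 0 0 0 0; -0.02 0 0.003 0 0 0 0; -0.025 0 0 0 0 0 0; -0.004 0 0 0 0 0 0; 0 0 0 0 0 0 0"

```text
clock: 10.17
position: [540.8, 66.3, 146.5]
orientation: [180.0, 0.0, 88.4]
wrist_force: [-0.7, -0.4, 0.8]
finger_gap: 0.1
```

```bash
python3 look.py p6
```

```text
gb tcp [-42.5 -48.5 146.5] F [-0.7 -0.4  0.8] t 10.1667
top []
side [(0.57, [297.8, 216.7, 13.5, 19.2])]
```

View pics/p6.png

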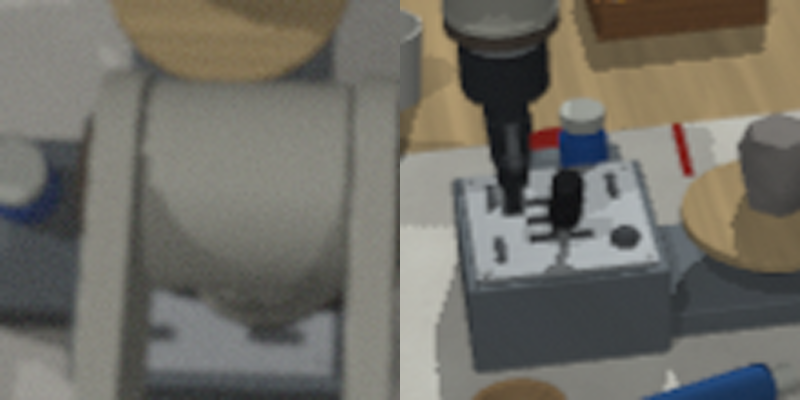

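Emit:
carry_out --steps "0.001 0.008 0 0 0 0 0; 0.001 0.007 0 0 0 0 0; 0 0.004 0 0 0 0 0; 0 0.004 0 0 0 0 0; 0 0.004 0 0 0 0 0; 0 0.004 0 0 0 0 0; 0 0.004 0 0 0 0 0; 0 0 0 0 0 0 0"

```text
clock: 11.03
position: [576.3, 68.2, 146.2]
orientation: [180.0, 0.0, 88.5]
wrist_force: [-0.1, -0.1, 1.1]
finger_gap: -0.1
```

Emit:
carry_out --steps "0 0.003 0 0 0 0 0; 0 0.003 0 0 0 0 0; 0 0.002 0 0 0 0 0; 0 0 0 0 0 0 0"

```text
clock: 11.37
position: [584.0, 68.1, 146.1]
orientation: [-180.0, 0.0, 88.5]
wrist_force: [-1.6, 0.7, -0.9]
finger_gap: -0.0
```

```bash
python3 look.py p7
```

```text
gb tcp [  0.6 -45.6 146.1] F [-1.6  0.7 -0.9] t 11.3667
top [(0.7, [209.7, 149.2, 99.1, 130.8]), (0.16, [320.8, 264.4, 34.2, 37.9])]
side [(0.43, [303.7, 217.2, 14.4, 18.2])]
```

View pics/p7.png

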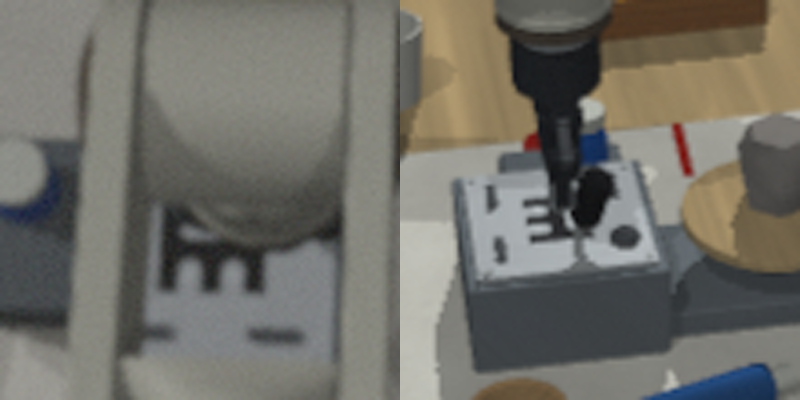

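Emit:
carry_out --steps "0 0.003 0 0 0 0 0; 0 0.003 0 0 0 0 0; 0 0 0 0 0 0 0"

```text
clock: 11.82
position: [590.2, 67.8, 146.2]
orientation: [180.0, 0.0, 88.5]
wrist_force: [-2.5, 0.1, -0.7]
finger_gap: 0.1
```

Emit:
carry_out --steps "0 0.002 0 0 0 0 0; 0 0 0 0 0 0 0"

```text
clock: 11.98
position: [592.0, 67.8, 146.2]
orientation: [180.0, 0.0, 88.5]
wrist_force: [-0.8, 0.1, -0.7]
finger_gap: -0.0
```

Emit:
carry_out --steps "0 0.0015 0 0 0 0 0; 0 0 0 0 0 0 0"

```text
clock: 12.15
position: [593.4, 67.8, 146.2]
orientation: [-180.0, 0.0, 88.5]
wrist_force: [-2.3, 0.2, -0.3]
finger_gap: 0.2
```

Emit:
carry_out --steps "0 0.001 0 0 0 0 0; 0 0 0 0 0 0 0"

```text
clock: 12.32
position: [594.3, 67.8, 146.3]
orientation: [-180.0, 0.0, 88.5]
wrist_force: [-1.5, 0.8, -1.0]
finger_gap: -0.0
```

gx ≈ 11; the stop is expected about here.

Emit:
carry_out --steps "0 0.0015 0 0 0 0 0; 0 0 0 0 0 0 0"

```text
clock: 12.48
position: [595.9, 67.8, 146.4]
orientation: [180.0, 0.0, 88.5]
wrist_force: [-1.3, -0.8, -1.5]
finger_gap: 0.2
```

Emit:
carry_out --steps "0 0.0015 0 0 0 0 0; 0 0 0 0 0 0 0"

```text
clock: 12.65
position: [597.3, 67.7, 146.2]
orientation: [-180.0, 0.0, 88.5]
wrist_force: [-3.2, -0.5, -0.4]
finger_gap: -0.1
```

Emit:
carry_out --steps "0 0.001 0 0 0 0 0; 0 0 0 0 0 0 0"

```text
clock: 12.82
position: [598.0, 67.7, 146.1]
orientation: [-179.9, 0.0, 88.5]
wrist_force: [-5.6, 0.4, -1.4]
finger_gap: -0.1
```

Emit:
carry_out --steps "0 0.001 0 0 0 0 0; 0 0 0 0 0 0 0"

```text
clock: 12.98
position: [598.6, 67.7, 146.0]
orientation: [-179.9, 0.0, 88.5]
wrist_force: [-8.9, 0.4, 1.8]
finger_gap: 0.1
```

Emit:
carry_out --steps "0 0.0005 0 0 0 0 0; 0 0 0 0 0 0 0"

```text
clock: 13.15
position: [598.8, 67.7, 146.0]
orientation: [-179.9, 0.0, 88.5]
wrist_force: [-11.6, -0.3, 0.5]
finger_gap: -0.1
```

Solid stop reached, 11.6 N. Back off, lift and clear the top camera's view.

Emit:
carry_out --steps "0 -0.008 0 0 0 0 0; 0 -0.02 0 0 0 0 0; 0 -0.03 0 0 0 0 0; 0 -0.03 -0.02 0 0 0 0; 0 -0.03 -0.025 0 0 0 0; 0 -0.03 -0.025 0 0 0 0; 0.03 -0.02 0 0 0 0 0; 0.035 -0.01 0 0 0 0 0"

```text
clock: 13.82
position: [422.2, 136.7, 218.6]
orientation: [179.7, -0.0, 88.3]
wrist_force: [1.0, -0.1, -0.1]
finger_gap: -0.0
```

Emit:
carry_out --steps "0.036 0 0 0 0 0 0; 0.036 0 0 0 0 0 0; 0.036 0 0 0 0 0 0; 0.036 0 0 0 0 0 0; 0.036 0 0 0 0 0 0; 0.036 0 0 0 0 0 0; 0 0 0 0 0 0 0; 0 0 0 0 0 0 0"

```text
clock: 14.48
position: [428.6, 354.5, 216.0]
orientation: [180.0, 0.0, 88.7]
wrist_force: [-0.3, 0.8, -0.1]
finger_gap: -0.2
```

```bash
python3 look.py p8
python3 - <<'E'
from h import *
g=np.load("g.npy")
for a in(.2,.24,.27):
 for n in C: print(a,n,proj(n,g2w(g,[pt(a,-.35,L) for L in(115,145,175)])).round(1).tolist())
E
```

```text
gb tcp [-162.   236.8  216. ] F [-0.3  0.8 -0.1] t 14.4833
top [(0.66, [282.9, 223.0, 19.6, 20.9])]
side [(0.71, [309.8, 215.5, 13.2, 20.4]), (0.5, [275.5, 211.3, 125.6, 62.0])]
0.2 top [[288.5, 242.3], [292.1, 237.8], [295.7, 233.2]]
0.2 side [[310.7, 230.1], [312.6, 224.6], [314.6, 219.0]]
0.24 top [[288.5, 240.7], [292.0, 235.8], [295.6, 230.7]]
0.24 side [[312.0, 230.1], [314.3, 224.6], [316.7, 219.0]]
0.27 top [[288.5, 239.6], [292.0, 234.4], [295.6, 229.0]]
0.27 side [[312.9, 230.1], [315.5, 224.7], [318.2, 219.1]]
```

View pics/p8.png

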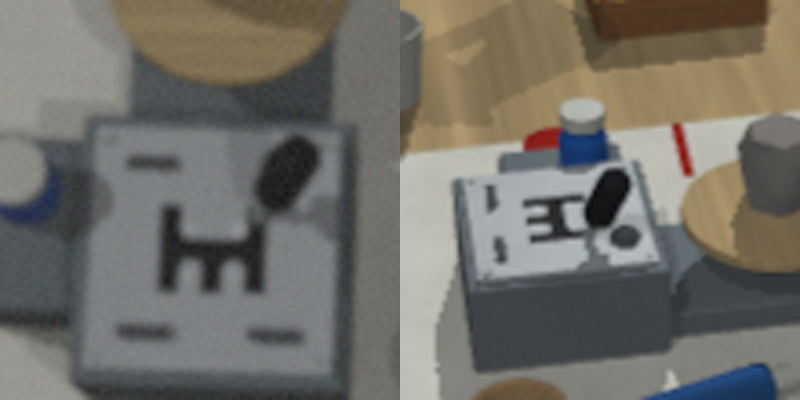

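```bash
python3 -c "
from station import arm
print(arm.close_job())"
```

```text
the job is handed in; nothing more can be done
None
```

The lever is fully home in the stud-marked slot (+x, −y), and I have handed the job in; no verdict was reported. I pushed it with the outside of the closed fingers in three moves: +x out of the parked slot, −y along the cross channel, then +x into the slot. Each move went on until it met a solid stop, at about 9, 8 and 12 N. The fingers never took hold of the lever, and it stayed out of the other three outer slots. The arm then backed well clear; the clock read about 14.5 s.

**Last checks:**
- **Lever position:** the top camera shows the middle of the grip at about (292, 233), against (292, 234) expected for a lean of +0.27. The side camera shows (317, 224) against (315.5, 225), so both agree that it is home.
- **Wrist force:** under 1 N after backing off.
- **Other things:** the paint jar, planter and the part of the tube in view look unmoved. I did not measure them again, and I did not recheck the tape roll, brush and mug.

**One disagreement:** at the start the lever leaned about −0.17 in the images, not the −0.29 given for the end of the parked slot. It made no difference to the job.

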